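Lower the jacked-up grinder onto its packing block

ROBOT

A 6-joint arm with a two-finger parallel gripper is mounted at the origin on the work surface. World frame = base frame: x ahead of the robot, y to its left, z up, the work surface at z = 0. Lengths are in m, angles in rad, forces in N, time in s.
With the tool pointing down it reaches from about 0.425 to 0.925 m from the base axis. Payload 12.5 kg.
Tool frame: the origin (TCP) lies midway between the tips of the shut fingers; the grasp point (between the pads) lies 19 mm behind it; z points along the fingers, y is the line along which they close (so a half turn about z gives the same grasp; the last joint's range is limited). The gripper opens to 85 mm and grips with 20 to 120 N. Pads are 22 mm wide; open, the fingers measure 114 mm over their backs; the gripper's body (76 mm by 85 mm) begins 54 mm behind the grasp point. The pads swing forward as they close: fully open they stand 13 mm farther back than shut.
Start: joints at [-1.37, 0.491, 1.559, -0, 1.092, -0.106], TCP at [0.189, -0.596, 0.231] pointing down, gripper open.
Joint ranges: [-3.1, 3.1], [-0.84, 2.19], [0.05, 2.79], [-1.13, 4.28], [0.06, 2.93], [-2.69, 2.69]. Speed limits (rad/s): [2.22, 2.22, 2.79, 3.14, 3.14, 3.14].

INTERFACE

Orientations are given as a rotation vector (axis times angle).
In Python, from workcell import env gives the robot as it stands.
- The arm moves only by the tool send_rows, never from a script. Its argument "increments" is a list of rows, each an object of numbers: "tx", "ty", "tz": the shift along the tool's x, y, z in cm; "twist": the turn about the tool's z in degrees. A call has 1 to 12 rows; each row shifts and turns the commanded pose from where the row before left it, along the tool's axes as they then stand; what a row does not reach is not made up. A row lasts 1/8 s, in which the tool goes at most 62.5 mm and 10.7 degrees, less where a joint would pass 70% of its speed; a pose out of reach is approached as far as the arm can. A call is refused whole if a number of a shift passes 6.25 or a number of a turn 10.7, either way. A call with a gripper value outside its range is refused whole. "grip" is the finger opening in cm, from 0 to 8.54, set as the call begins (left out, the last holds). The fingers move at their own pace and stop on an object; "squeeze" is the grip in N (left out, the last holds). Time passes only in rows, so rows that do not move let the fingers close. It gives the time, the measured TCP pose, the force, the opening and the grip force at its end, in the units of the state.
- env.read_state(): the state, without advancing time (a new reading comes with each control period).
- env.camera(name): name is "side" or "top"; returns a dict with "img" (400x640x3 uint8, red, green, blue), "fx", "fy", "cx", "cy" (pixels), "k1" (the pictures are not rectified: a ray, as slopes to the right and down, at radius r is drawn at 1 + k1 r^2 times it, then the intrinsics apply), "extrinsics" (4x4, takes a point from world to camera coordinates). Camera axes: x right, y up, looking along -z (the intrinsics and any distortion apply to the point x, -y, -z); pixel columns grow to the right and rows downward; lengths in m; the calibration is good to about 2 mm. A picture is of the moment at which its call begins. There is no depth.
- env.finish_job(): hands the job in; it is judged then, once.
The state is a dict: "time": time; "joint_positions": joint angles; "joint_vel": joint speeds; "joint_efforts": joint torques, N m; "ee_pos": TCP position; "ee_rot": TCP orientation; "wrist_force": force on the tool from outside, world axes, zero at the start; "torque": the same for the moment, N m; "width": opening from 0.0 (shut) to 1.0 (fully open); "gripper_force": force on a finger pad.
Only numpy, scipy, OpenCV 4.12 (cv2) and the standard library are available. Lean on these libraries where they do the work, as an engineer would, in place of code of your own. Each camera call takes 0.05 s, during which the arm holds its last target. There are 200 camera calls.

TASK

The belt grinder's front foot is jacked up: lay the wooden packing block flat on the bench under that foot so that the whole foot will bear on it, then crack the yellow release valve open just a little so that the grinder sinks slowly under its own weight (half a centimetre a second is good, more than one and a half is too fast) until the foot rests on the block. Then turn the valve shut again and let go. Do not press on the grinder, and leave the wheel and the tin where they are.

Things in the scene. Friction and masses are not known exactly. Their poses are not given: they have to be found in the camera images.
- block: the loose oak packing block, 130 x 56 x 24 mm (x along its length, y across, z up when it lies flat), 0.14 kg, origin at its centre; it starts flat on the bench and may be turned either way end for end
- foot (a point): centre of the underside of the grinder's round steel front foot, 36 mm across, under a dark lug plate. Axes as the grinder's: +y points to the rear hinge, 300 mm away. Raised, it is 42 to 51 mm above the bench; level on the block, 24 mm. The lug plate over it is 46 mm wide (x), reaches 23 mm from the foot's centre in -y, lies 20 to 32 mm above this point. The -y and -x sides are open bench
- tilt (a joint): tilt of the grinder about its rear hinge, rad: 0 is level (foot 24 mm above the bench, touching a block lying under it), positive is front raised; the foot rises 3 mm per 0.01 rad. It sinks only while the valve leaks, at a speed set by the valve, and cannot be raised again
- grinder: bench belt grinder, about 12 kg, white motor, dark base and belt arm, hinged at its rear (+y), front held up by the jack. Origin 24 mm under the foot's underside. In its axes: base plate from y = 55 mm on, x from -60 to 240 mm; tall housing from y = 115 mm on; jack cylinder, 68 mm across, under a second lug at x = 180 mm, y = 0
- valve (a joint): turn of the release valve, rad: 0 is shut (hard stop), positive is open, counter-clockwise from above, stop at 1.35. Needs up to 0.25 N m, stays where it is left. Shut it holds the load; it begins to leak between 0.35 and 0.6 rad, depending on load and friction; each further 0.1 rad adds about 5 mm/s to the foot's speed; at the far stop the grinder drops too fast
- valve_grip (a point): grip point of the valve's yellow T-bar, on its vertical axis 88 mm above the bench, 16 mm below the bar's top. The bar is 52 mm long along this point's x, 14 mm thick along its y, 36 mm tall, 12 mm above the red pump's brass collar (pump top 49 mm above the bench). Seen in the grinder's axes it stands at x = 180, y = -130 mm; shut, the bar lies along the grinder's x
- wheel: spare contact wheel, black rubber with aluminium hub, 80 mm across, 38 mm high, origin at its underside; leave alone
- tin: blue grease tin with metal lid, 70 mm across, 52 mm high, origin at its underside; leave alone
There are look-alikes about, which are no part of the job. Several things look just like the block: the one meant starts farthest to the robot's left.

How it is judged:
On the way, in this order (a step that is already met when the one before it is completed fails the run):
1. the block lies flat on the bench with the whole raised foot over it, the grinder still up (x of foot in the frame of block between -0.048 and 0.048 m and y of foot in the frame of block between -0.011 and 0.011 m and height (world z) of block below 0.014 m and angle between block's own z axis and vertical below 0.06 rad and value of joint tilt above 0.045 rad), for 0.2 s.
2. the foot has come down onto the block and the block carries it (value of joint tilt between -0.012 and 0.008 rad and contact force between grinder and block above 15 N), for 0.2 s.
At the end, for the whole second after the job is handed in: The block lies flat under the foot with the whole foot on it (foot centre within 48 mm along and 11 mm across of the block's centre), the grinder stands level on it (tilt between -0.012 and 0.008 rad) and at rest with at least 15 N on the foot, and the valve is shut (below 0.12 rad) (all of step 2 and x of foot in the frame of block between -0.048 and 0.048 m and y of foot in the frame of block between -0.011 and 0.011 m and angle between block's own z axis and vertical below 0.06 rad and value of joint valve below 0.12 rad and velocity of joint tilt above -0.003 rad/s); the robot touches nothing.
It fails at once if the foot comes down faster than 15 mm/s (velocity of joint tilt below -0.05 rad/s).
It fails at once if the robot presses on the grinder with more than 12 N (contact force between any of the arm, the fingers and grinder above 12 N).
It fails at once if the wheel or the tin is shifted by more than 30 mm (distance of any of wheel, tin from where it was at the start of the episode above 0.03 m).
It also fails if it takes over 70 s, if anything falls off the work surface, if the arm or the gripper's body presses on something with over 40 N, if the wrist force passes 120 N, or if a joint passes its speed limit or range.

## Working session

There is one attempt and no reset: what is moved stays moved. The work goes in short steps, Python scripts to look and compute and a tool call to move; the robot and the scene stay as the last step left them, time stands still between calls to the robot, and variables do not carry over. Pictures are saved under pics/ and viewed, at most 10 in all, crops included, and the job is handed in when it is done.

Besides the shell and the picture viewer there is one more tool, called after "Call:" by a JSON object that holds its "fn" and its "kwargs", one argument or row to a line. send_rows: Moves the arm, as the interface text tells. Its arguments: {"type":"object","properties":{"increments":{"type":"array"},"grip":{"type":"number"},"squeeze":{"type":"number"}},"required":["increments"]}

```bash
ls; mkdir -p pics
cat > h.py <<'E'
import numpy as np, cv2
from workcell import env
def cam(n):
    c=env.camera(n); c['E']=np.array(c['extrinsics']); return c
def save(c,f): cv2.imwrite('pics/'+f,c['img'][:,:,::-1])
def K(c): return np.array([[c['fx'],0,c['cx']],[0,c['fy'],c['cy']],[0,0,1]],float)
def ray(c,px):
    p=cv2.undistortPoints(np.array(px,float).reshape(-1,1,2),K(c),np.array([c['k1'],0,0,0,0.])).reshape(-1,2)
    d=np.c_[p[:,0],-p[:,1],-np.ones(len(p))]; R=c['E'][:3,:3]
    return -R.T@c['E'][:3,3], d@R
def onz(c,px,z):
    o,d=ray(c,px); return o+d*((z-o[2])/d[:,2])[:,None]
def proj(c,P):
    P=np.array(P,float).reshape(-1,3); q=P@c['E'][:3,:3].T+c['E'][:3,3]
    s=np.c_[q[:,0]/-q[:,2],-q[:,1]/-q[:,2]]; r2=(s**2).sum(1,keepdims=True)
    s=s*(1+c['k1']*r2); return s*[c['fx'],c['fy']]+[c['cx'],c['cy']]
E
python3 - <<'E'
from h import *
for n in('top','side'):
    c=cam(n); save(c,n+'0.png'); np.save(n+'0.npy',c,allow_pickle=True)
    o,_=ray(c,[[320,200]]); print(n,o,onz(c,[[320,200]],0),c['k1'],c['fx'])
print(env.read_state())
E
```

```text
pics
top [ 0.41822706 -0.04037227  1.32903843] [[ 0.47949251 -0.03207004  0.        ]] -0.05779156507023867 371.9008967198851
side [0.1506328  1.10292218 1.12567016] [[ 0.46804536 -0.17563193  0.        ]] 0.011019315104527489 474.34122710274295
{'time': 0.1, 'joint_positions': array([-1.36960977e+00,  4.91471488e-01,  1.55936512e+00,  6.68828331e-06,
        1.09171006e+00, -1.05592091e-01]), 'joint_vel': array([-8.03264169e-04, -3.13909659e-04, -2.59542428e-03, -7.43042804e-04,
        4.43796349e-04,  9.26867000e-05]), 'joint_efforts': array([ 4.64326789e-03, -6.19446588e+01, -2.62026393e+01, -5.91824437e-05,
        2.91231212e-03, -7.15516606e-07]), 'ee_pos': array([ 0.18873285, -0.59562317,  0.2308115 ]), 'ee_rot': array([-3.10376564e+00, -4.79848902e-01,  6.22707196e-05]), 'wrist_force': array([ 0.06776455, -0.58761628,  0.4277278 ]), 'torque': array([-0.03397193,  0.03129651,  0.000518  ]), 'gripper_force': 0.0, 'width': 1.0033226897615783}
```

View pics/top0.png

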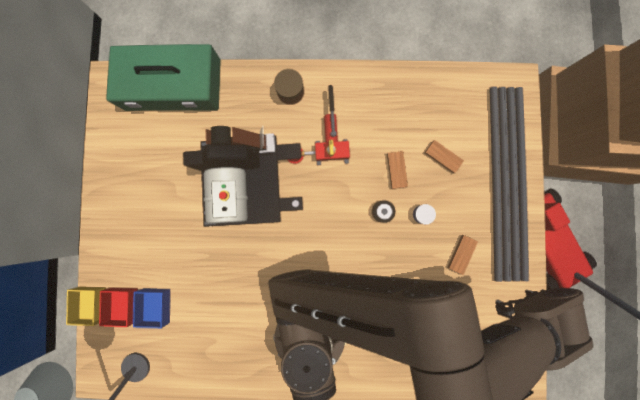

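View pics/side0.png

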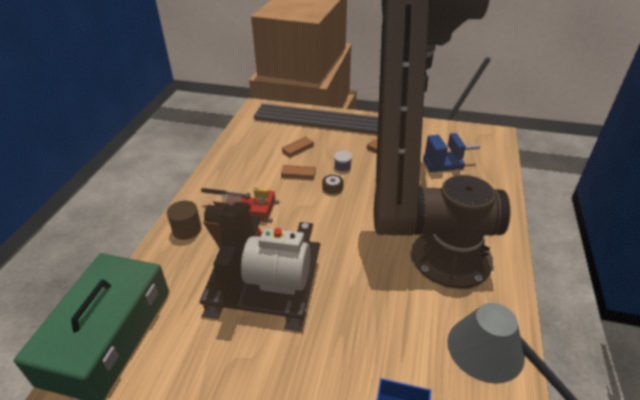

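The top view shows grinder +y pointing image-left: foot lug at (297,204), jack at (295,152), valve at about (332,150). The leftmost block is at (397,170), wheel at (384,211), tin at (424,214). Next I measure the block and take a close crop.

Run:
```python
from h import *
t=np.load('top0.npy',allow_pickle=True).item(); s=np.load('side0.npy',allow_pickle=True).item()
def blockmask(img):
    h=cv2.cvtColor(img,cv2.COLOR_RGB2HSV); return cv2.inRange(h,(3,100,60),(14,255,190))
for n,c,box in(('top',t,(370,130,480,280)),('side',s,(270,130,330,185))):
    m=blockmask(c['img']); M=np.zeros_like(m); x0,y0,x1,y1=box; M[y0:y1,x0:x1]=m[y0:y1,x0:x1]
    cs,_=cv2.findContours(M,cv2.RETR_EXTERNAL,cv2.CHAIN_APPROX_NONE)
    for k in cs:
        if cv2.contourArea(k)<80: continue
        w=onz(c,k.reshape(-1,2),0.024 if n=='top' else 0.018)[:,:2]
        r=cv2.minAreaRect((w*1000).astype(np.float32)); print(n,cv2.contourArea(k),cv2.boundingRect(k),r)
y=t['img'][110:250,170:370]; a=cv2.resize(y,None,fx=4,fy=4,interpolation=cv2.INTER_CUBIC)
cv2.imwrite('pics/crop_top.png',a[:,:,::-1])
y=s['img'][170:330,180:340]; a=cv2.resize(y,None,fx=3.7,fy=3.7,interpolation=cv2.INTER_CUBIC)
cv2.imwrite('pics/crop_side.png',a[:,:,::-1])
```

```text
top 526.5 (448, 235, 28, 39) ((292.0154724121094, -530.7711791992188), (61.839847564697266, 131.0067138671875), 65.64347839355469)
top 202.5 (387, 151, 20, 38) ((588.2144165039062, -302.53662109375), (129.6334991455078, 59.14780807495117), 6.016152858734131)
top 447.5 (425, 141, 38, 32) ((636.3457641601562, -469.78216552734375), (129.82308959960938, 60.19947814941406), 55.7149772644043)
side 409.5 (281, 164, 35, 16) ((587.2929077148438, -301.3026428222656), (134.1397705078125, 91.16024017333984), 8.55432415008545)
side 341.5 (282, 136, 32, 21) ((634.3267822265625, -470.1798400878906), (151.90281677246094, 86.36036682128906), 54.58797073364258)
```

View pics/crop_top.png

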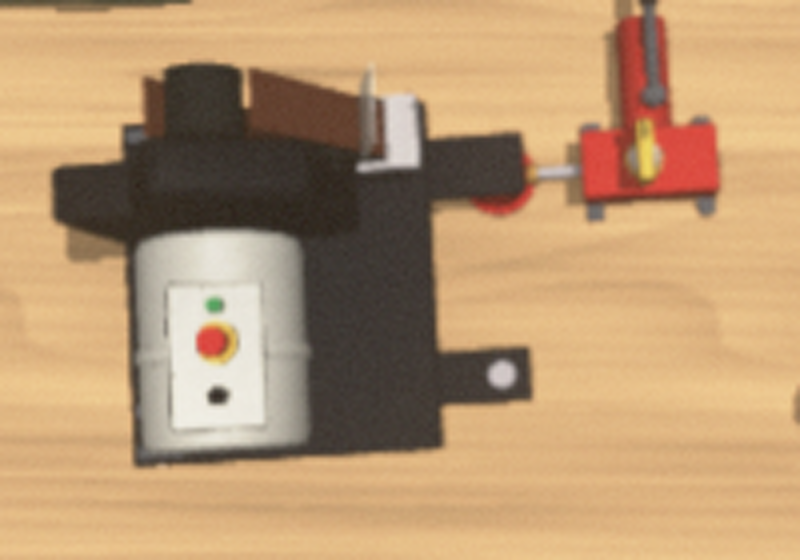

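View pics/crop_side.png

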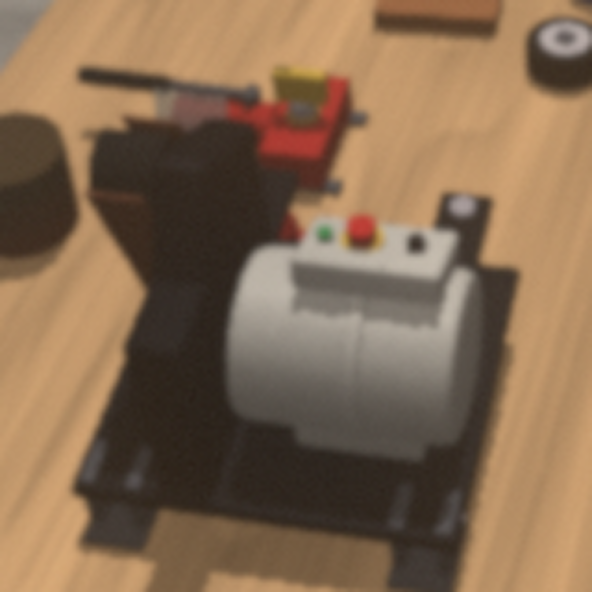

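The crops show the silver foot bolt on the lug (top ≈(295.4,203.7), side ≈(304.7,225.5)) and the yellow bar at the valve (top ≈(331,148), side ≈(262,191)). I triangulate these.

```bash
cat >> h.py <<'E'
def tri(c1,p1,c2,p2):
    (o1,d1),(o2,d2)=ray(c1,[p1]),ray(c2,[p2]); d1=d1[0];d2=d2[0]
    a=np.linalg.lstsq(np.c_[d1,-d2],o2-o1,rcond=None)[0]; A=o1+a[0]*d1;B=o2+a[1]*d2
    return (A+B)/2,np.linalg.norm(A-B)
def cent(m,box):
    x0,y0,x1,y1=box; M=cv2.moments(m[y0:y1,x0:x1],True); return np.array([M['m10']/M['m00']+x0,M['m01']/M['m00']+y0,M['m00']])
E
python3 - <<'E'
from h import *
t=np.load('top0.npy',allow_pickle=True).item(); s=np.load('side0.npy',allow_pickle=True).item()
hs=lambda c:cv2.cvtColor(c['img'],cv2.COLOR_RGB2HSV)
b=lambda c:cv2.inRange(hs(c),(0,0,120),(180,70,255))
pt=cent(b(t),(290,198,302,209)); ps=cent(b(s),(298,220,311,231)); print('bolt',pt,ps,tri(t,pt[:2],s,ps[:2]))
ye=lambda c:cv2.inRange(hs(c),(22,110,100),(35,255,255))
for c,bx in((t,(322,135,342,160)),(s,(250,184,272,200))):
    m=ye(c); x0,y0,x1,y1=bx; p=np.argwhere(m[y0:y1,x0:x1])[:,::-1]+[x0,y0]; print('valve',cent(m,bx),p.min(0),p.max(0))
    w=onz(c,p,0.104)[:,:2]*1000; print(cv2.minAreaRect(w.astype(np.float32)))
# grinder base edges: dark mask top
d=cv2.inRange(hs(t),(0,0,0),(180,255,75))
# right edge of base rows 165..190 ; top/bottom edges of lug cols 283..300
e=[(r,max(x for x in range(255,290) if d[r,x])) for r in range(163,196)]
w=onz(t,[[x+.5,r] for r,x in e],0.07); print('base edge', np.polyfit(w[:,0],w[:,1],1))
L=[[x,np.flatnonzero(d[190:215,x])[[0,-1]]+190] for x in range(284,300)]
w1=onz(t,[[x,a[0]-.5] for x,a in L],0.078);w2=onz(t,[[x,a[1]+.5] for x,a in L],0.078)
print('lug',np.polyfit(w1[:,1],w1[:,0],1),np.polyfit(w2[:,1],w2[:,0],1))
mid=(w1+w2)/2;print(mid[[0,8,-1]]); row=d[204,:]; print('tip', onz(t,[[max(x for x in range(280,310) if d[199,x])+.5,199],[max(x for x in range(280,310) if d[208,x])+.5,208]],0.078))
E
```

```text
bolt [295.07142857 203.19047619  42.        ] [304.59259259 224.92592593  27.        ] (array([0.46361813, 0.05065037, 0.08463304]), np.float64(0.0012616974133610392))
valve [331.03125 147.71875  32.     ] [330 141] [332 153]
((651.7326049804688, -67.93690490722656), (40.490028381347656, 6.668722152709961), 0.3358864188194275)Traceback (most recent call last):
  File "<stdin>", line 8, in <module>
  File "h.py", line 22, in cent
    x0,y0,x1,y1=box; M=cv2.moments(m[y0:y1,x0:x1],True); return np.array([M['m10']/M['m00']+x0,M['m01']/M['m00']+y0,M['m00']])
                                                                          ~~~~~~~~^~~~~~~~~
ZeroDivisionError: float division by zero
```

Run:
```python
from h import *
t=np.load('top0.npy',allow_pickle=True).item(); s=np.load('side0.npy',allow_pickle=True).item()
hs=lambda c:cv2.cvtColor(c['img'],cv2.COLOR_RGB2HSV)
m=cv2.inRange(hs(s),(20,120,60),(38,255,255)); p=np.argwhere(m[184:204,248:275])[:,::-1]+[248,184]
print('valve side',len(p),p.min(0),p.max(0),p.mean(0)); print(proj(s,[.652,-.068,.088]),hs(s)[192,260],proj(s,[[.652,-.068,.104]]))
d=cv2.inRange(hs(t),(0,0,0),(180,255,75))
e=[(r,max(x for x in range(255,290) if d[r,x])) for r in range(166,194)]
w=onz(t,[[x+.5,r] for r,x in e],0.07); print('base edge', np.polyfit(w[:,0],w[:,1],1))
L=[[x,np.flatnonzero(d[190:215,x])[[0,-1]]+190] for x in range(284,300)]
w1=onz(t,[[x,a[0]-.5] for x,a in L],0.078);w2=onz(t,[[x,a[1]+.5] for x,a in L],0.078)
print('lug',np.polyfit(w1[:,1],w1[:,0],1),np.polyfit(w2[:,1],w2[:,0],1))
mid=(w1+w2)/2;print(mid[[0,8,-1]]);print('tip', onz(t,[[max(x for x in range(280,310) if d[r,x])+.5,r] for r in(199,208)],0.078))
st=env.read_state(); R=cv2.Rodrigues(st['ee_rot'])[0]; print(R)
```

```text
valve side 53 [254 189] [266 196] [260.90566038 191.01886792]
[[260.57444657 192.32155064]] [ 20 149 103] [[260.17044486 188.7186963 ]]
base edge [0.06478706 0.07874732]
lug [0.11053115 0.47085631] [-0.0656998  0.4479219]
[[0.46145964 0.08858171 0.078     ]
 [0.46337046 0.06162763 0.078     ]
 [0.46524399 0.03805916 0.078     ]]
tip [[0.47874609 0.03316229 0.078     ]
 [0.44844521 0.03280985 0.078     ]]
[[ 9.53312271e-01  3.01986226e-01 -1.84826911e-04]
 [ 3.01986263e-01 -9.53311817e-01  9.35957136e-04]
 [ 1.06448485e-04 -9.48074611e-04 -9.99999545e-01]]
```

Foot ≈ (0.464, 0.049), grinder yaw ≈ 3.6°. The block is at (0.588, -0.302) with yaw 6°. I'll grip it near its +x end at (0.633, -0.297) with tool yaw 186°, because the last joint can't reach the other way round at the placing pose. First I move above it.

Call:
{"fn": "send_rows", "kwargs": {
  "increments": [
    {"tx": 5.13, "ty": -1.51},
    {"tx": 5.13, "ty": -1.51},
    {"tx": 5.13, "ty": -1.51},
    {"tx": 5.13, "ty": -1.51},
    {"tx": 5.13, "ty": -1.51},
    {"tx": 5.13, "ty": -1.51},
    {"tx": 5.13, "ty": -1.51},
    {"tx": 5.13, "ty": -1.51},
    {"tx": 5.13, "ty": -1.51},
    {"tx": 5.13, "ty": -1.51},
    {"twist": -8.4}
  ],
  "grip": 8.54
}}

```text
validation failed for argument at $.in...
```

Call:
{"fn": "send_rows", "kwargs": {
  "increments": [
    {"twist": -10},
    {"twist": -10},
    {"twist": -10},
    {"twist": -10},
    {"twist": -10},
    {"twist": -10},
    {"twist": -10},
    {"twist": -10},
    {"twist": -10},
    {"twist": -10},
    {"twist": -10},
    {"twist": -10}
  ]
}}

```text
validation failed for argument at $.in...
```

Call:
{"fn": "send_rows", "kwargs": {
  "increments": [
    {"twist": -10},
    {"twist": -10},
    {"twist": -10},
    {"twist": -10},
    {"tz": 4},
    {"tz": 4},
    {"tz": 3},
    {},
    {}
  ]
}}

```text
validation failed for argument at $.in...
```

```bash
cat >> h.py <<'E'
def to(target,yaw_deg=None):
    s=env.read_state(); R=cv2.Rodrigues(np.array(s['ee_rot']))[0]; y=np.degrees(np.arctan2(R[1,0],R[0,0]))
    print('t',s['time'],'p',s['ee_pos'].round(4),'yaw',y.round(2),'tilt',R[:,2].round(4),'F',s['wrist_force'].round(1),'w',round(s['width'],3),'gf',s['gripper_force'],'j6',s['joint_positions'][5].round(2))
    print('tool cm',(R.T@(np.array(target)-s['ee_pos'])*100).round(2), 'twist', None if yaw_deg is None else ((y-yaw_deg+180)%360-180).round(2))
E
python3 - <<'E'
from h import *
to([.633,-.297,.0],-174)
c=cam('side'); save(c,'side1.png'); c2=cam('top'); save(c2,'top1.png')
a=cv2.resize(c['img'][60:240,200:440],None,fx=3,fy=3,interpolation=cv2.INTER_CUBIC)
cv2.imwrite('pics/v1.png',a[:,:,::-1])
E
```

```text
t 0.1 p [ 0.1887 -0.5956  0.2308] yaw 17.58 tilt [-2.e-04  9.e-04 -1.e+00] F [ 0.1 -0.6  0.4] w 1.003 gf 0.0 j6 -0.11
tool cm [ 51.37 -15.03  23.1 ] twist -168.42
```

View pics/v1.png

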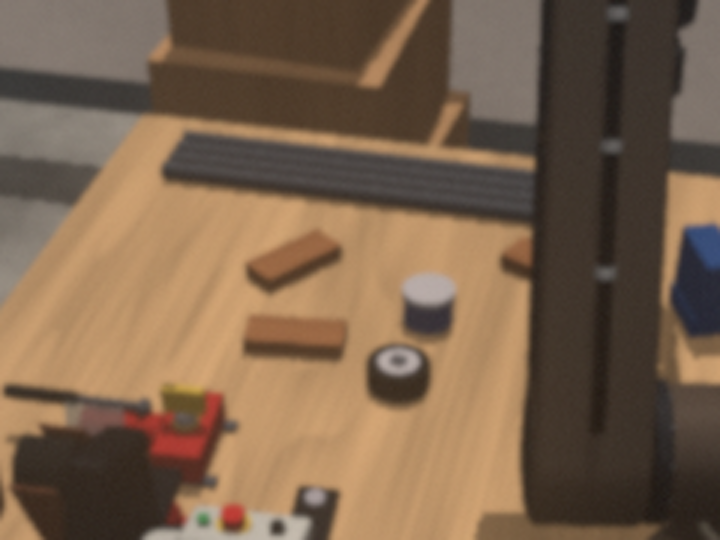

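The calls were refused, so nothing moved; the picture shows the same scene as before. I'll give all four keys in every row.

Call:
{"fn": "send_rows", "kwargs": {
  "increments": [
    {"tx": 5.13, "ty": -1.51, "tz": 0, "twist": 0},
    {"tx": 5.13, "ty": -1.51, "tz": 0, "twist": 0},
    {"tx": 5.13, "ty": -1.51, "tz": 0, "twist": 0},
    {"tx": 5.13, "ty": -1.51, "tz": 0, "twist": 0},
    {"tx": 5.13, "ty": -1.51, "tz": 0, "twist": 0},
    {"tx": 5.13, "ty": -1.51, "tz": 0, "twist": 0},
    {"tx": 5.13, "ty": -1.51, "tz": 0, "twist": 0},
    {"tx": 5.13, "ty": -1.51, "tz": 0, "twist": 0},
    {"tx": 5.13, "ty": -1.51, "tz": 0, "twist": 0},
    {"tx": 5.13, "ty": -1.51, "tz": 0, "twist": 0},
    {"tx": 0, "ty": 0, "tz": 0, "twist": -8.4}
  ],
  "grip": 8.54
}}

```text
time: 1.58
ee_pos: [0.6346, -0.2942, 0.2305]
ee_rot: [-3.058, -0.716, 0.0]
wrist_force: [-0.4, -0.1, 0.5]
width: 1.002
gripper_force: 0.0
```

Call:
{"fn": "send_rows", "kwargs": {
  "increments": [
    {"tx": 0, "ty": 0, "tz": 0, "twist": -10},
    {"tx": 0, "ty": 0, "tz": 0, "twist": -10},
    {"tx": 0, "ty": 0, "tz": 0, "twist": -10},
    {"tx": 0, "ty": 0, "tz": 0, "twist": -10},
    {"tx": 0, "ty": 0, "tz": 0, "twist": -10},
    {"tx": 0, "ty": 0, "tz": 0, "twist": -10},
    {"tx": 0, "ty": 0, "tz": 0, "twist": -10},
    {"tx": 0, "ty": 0, "tz": 0, "twist": -10},
    {"tx": 0, "ty": 0, "tz": 0, "twist": -10},
    {"tx": 0, "ty": 0, "tz": 0, "twist": -10},
    {"tx": 0, "ty": 0, "tz": 0, "twist": -10},
    {"tx": 0, "ty": 0, "tz": 0, "twist": -10}
  ]
}}

```text
time: 3.08
ee_pos: [0.6322, -0.2969, 0.231]
ee_rot: [-0.91, -3.006, -0.0]
wrist_force: [-0.5, -0.2, 0.0]
width: 0.999
gripper_force: 0.0
```

Call:
{"fn": "send_rows", "kwargs": {
  "increments": [
    {"tx": 0, "ty": 0, "tz": 0, "twist": -10},
    {"tx": 0, "ty": 0, "tz": 0, "twist": -10},
    {"tx": 0, "ty": 0, "tz": 0, "twist": -10},
    {"tx": 0, "ty": 0, "tz": 0, "twist": -10},
    {"tx": 0, "ty": 0, "tz": 4, "twist": 0},
    {"tx": 0, "ty": 0, "tz": 4, "twist": 0},
    {"tx": 0, "ty": 0, "tz": 3, "twist": 0},
    {"tx": 0, "ty": 0, "tz": 0, "twist": 0},
    {"tx": 0, "ty": 0, "tz": 0, "twist": 0}
  ]
}}

```text
time: 4.2
ee_pos: [0.6327, -0.2973, 0.1226]
ee_rot: [-0.164, 3.136, -0.001]
wrist_force: [0.2, 0.1, 0.9]
width: 0.997
gripper_force: 0.0
```

Run:
```python
from h import *
to([.633,-.297,.0],-174)
c=cam('side'); save(c,'side2.png'); 
a=cv2.resize(c['img'][60:240,200:440],None,fx=3,fy=3,interpolation=cv2.INTER_CUBIC)
cv2.imwrite('pics/v2.png',a[:,:,::-1])
```

```text
t 4.2 p [ 0.6327 -0.2973  0.1226] yaw -174.02 tilt [ 1.3e-03 -8.0e-04 -1.0e+00] F [0.2 0.1 0.9] w 0.997 gf 0.0 j6 -2.21
tool cm [-1.000e-02  3.000e-02  1.226e+01] twist -0.02
```

View pics/v2.png

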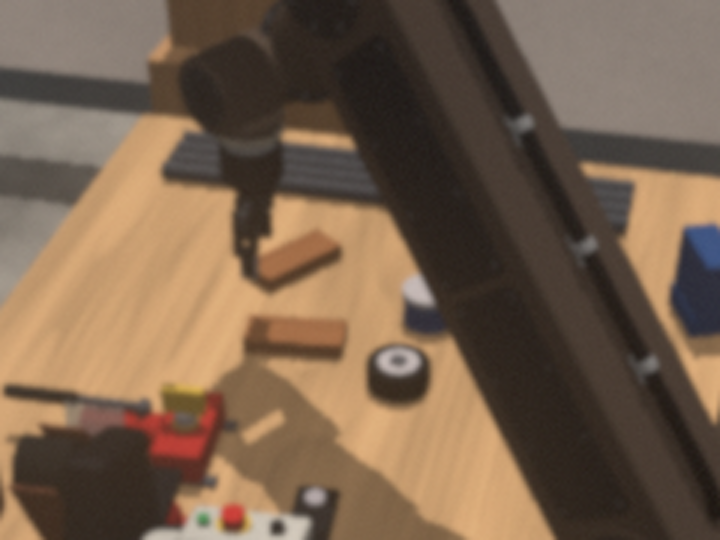

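The open fingers straddle the far end of the block (block at (295,335) in the crop) and are clear of the look-alike. I descend and grip.

Call:
{"fn": "send_rows", "kwargs": {
  "increments": [
    {"tx": 0, "ty": 0, "tz": 4, "twist": 0},
    {"tx": 0, "ty": 0, "tz": 4, "twist": 0},
    {"tx": 0, "ty": 0, "tz": 2.5, "twist": 0},
    {"tx": 0, "ty": 0, "tz": 1.5, "twist": 0},
    {"tx": 0, "ty": 0, "tz": 0, "twist": 0},
    {"tx": 0, "ty": 0, "tz": 0, "twist": 0}
  ]
}}

```text
time: 5.0
ee_pos: [0.6329, -0.2973, 0.0028]
ee_rot: [-0.164, 3.136, -0.002]
wrist_force: [-0.7, -0.4, -0.0]
width: 0.997
gripper_force: 0.0
```

Call:
{"fn": "send_rows", "kwargs": {
  "increments": [
    {"tx": 0, "ty": 0, "tz": 0, "twist": 0},
    {"tx": 0, "ty": 0, "tz": 0, "twist": 0},
    {"tx": 0, "ty": 0, "tz": 0, "twist": 0},
    {"tx": 0, "ty": 0, "tz": 0, "twist": 0},
    {"tx": 0, "ty": 0, "tz": 0, "twist": 0},
    {"tx": 0, "ty": 0, "tz": 0, "twist": 0}
  ],
  "grip": 4.5,
  "squeeze": 60
}}

```text
time: 5.75
ee_pos: [0.6328, -0.2974, 0.0028]
ee_rot: [-0.164, 3.136, -0.002]
wrist_force: [0.2, 0.9, 6.4]
width: 0.642
gripper_force: 62.8
```

Gripped at 62.8 N. I lift, shift toward the pre-insert point and turn +92.4°.

Call:
{"fn": "send_rows", "kwargs": {
  "increments": [
    {"tx": 0, "ty": 0, "tz": -2, "twist": 0},
    {"tx": 0, "ty": 0, "tz": -4, "twist": 0},
    {"tx": 0, "ty": 0, "tz": -4, "twist": 0},
    {"tx": 0, "ty": 0, "tz": -2, "twist": 0},
    {"tx": 2.82, "ty": 2.97, "tz": 0, "twist": 0},
    {"tx": 2.82, "ty": 2.97, "tz": 0, "twist": 0},
    {"tx": 2.82, "ty": 2.97, "tz": 0, "twist": 0},
    {"tx": 2.82, "ty": 2.97, "tz": 0, "twist": 0},
    {"tx": 2.82, "ty": 2.97, "tz": 0, "twist": 0}
  ]
}}

```text
time: 6.88
ee_pos: [0.4752, -0.163, 0.1213]
ee_rot: [0.164, -3.137, -0.0]
wrist_force: [-1.1, -0.2, -1.0]
width: 0.645
gripper_force: 63.1
```

Call:
{"fn": "send_rows", "kwargs": {
  "increments": [
    {"tx": 0, "ty": 0, "tz": 0, "twist": 9.24},
    {"tx": 0, "ty": 0, "tz": 0, "twist": 9.24},
    {"tx": 0, "ty": 0, "tz": 0, "twist": 9.24},
    {"tx": 0, "ty": 0, "tz": 0, "twist": 9.24},
    {"tx": 0, "ty": 0, "tz": 0, "twist": 9.24},
    {"tx": 0, "ty": 0, "tz": 0, "twist": 9.24},
    {"tx": 0, "ty": 0, "tz": 0, "twist": 9.24},
    {"tx": 0, "ty": 0, "tz": 0, "twist": 9.24},
    {"tx": 0, "ty": 0, "tz": 0, "twist": 9.24},
    {"tx": 0, "ty": 0, "tz": 0, "twist": 9.24},
    {"tx": 0, "ty": 0, "tz": 0, "twist": 0},
    {"tx": 0, "ty": 0, "tz": 0, "twist": 0}
  ]
}}

```text
time: 8.38
ee_pos: [0.4764, -0.1639, 0.1213]
ee_rot: [-2.147, -2.293, 0.0]
wrist_force: [-0.2, -0.4, -0.7]
width: 0.642
gripper_force: 63.1
```

Run:
```python
from h import *
to([.477,-.164,.009],93.6)
c=cam('top'); save(c,'top3.png'); 
a=cv2.resize(c['img'][120:270,240:440],None,fx=4,fy=4,interpolation=cv2.INTER_CUBIC)
cv2.imwrite('pics/v3.png',a[:,:,::-1])
```

```text
t 8.375 p [ 0.4764 -0.1639  0.1213] yaw 93.78 tilt [-1.e-04 -0.e+00 -1.e+00] F [-0.2 -0.4 -0.7] w 0.642 gf 63.11751875560731 j6 -0.53
tool cm [-1.000e-02  6.000e-02  1.123e+01] twist 0.18
```

View pics/v3.png

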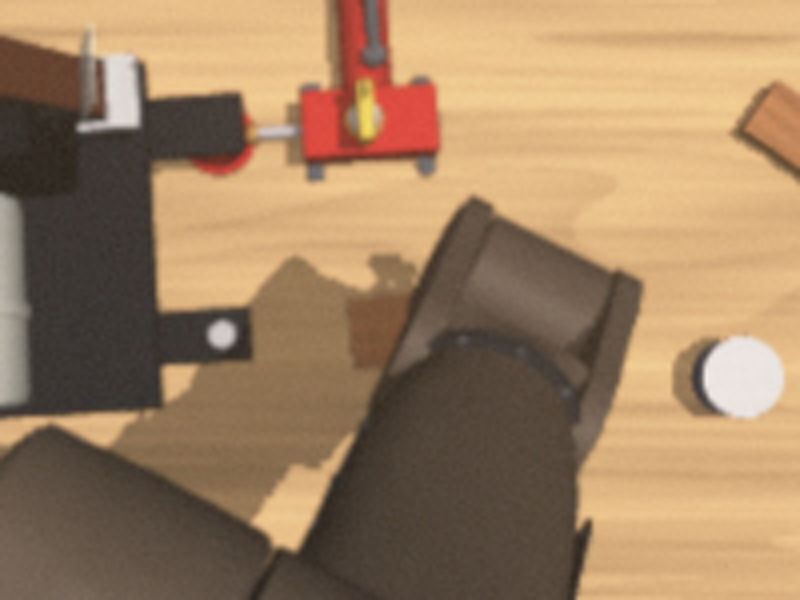

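The block's free end shows at crop (350,298)–(355,370), heading straight for the lug and its bolt at (221,334). I check its lateral position numerically.

Run:
```python
from h import *
c=np.load('top0.npy',allow_pickle=True).item()
w=onz(c,[[240+350/4,120+298/4],[240+355/4,120+370/4]],.1425);print(w)
g=np.array([.4764,-.1639]); a=np.radians(93.78)
print(g+.11*np.array([np.cos(a),np.sin(a)]))
```

```text
[[ 0.49070359 -0.05678665  0.1425    ]
 [ 0.433287   -0.06115948  0.1425    ]]
[ 0.46914818 -0.0541393 ]
```

Call:
{"fn": "send_rows", "kwargs": {
  "increments": [
    {"tx": 0, "ty": 0, "tz": 4, "twist": 0},
    {"tx": 0, "ty": 0, "tz": 4, "twist": 0},
    {"tx": 0, "ty": 0, "tz": 2, "twist": 0},
    {"tx": 0, "ty": 0, "tz": 1, "twist": 0},
    {"tx": 0, "ty": 0, "tz": 0, "twist": 0}
  ]
}}

```text
time: 9.05
ee_pos: [0.4765, -0.1639, 0.0111]
ee_rot: [-2.15, -2.29, 0.0]
wrist_force: [-0.2, 0.3, -1.2]
width: 0.643
gripper_force: 63.2
```

Run:
```python
from h import *
to([.469,-.0345,.009],93.6)
for n,b in(('top',(310,185,350,225)),('side',(270,150,400,240))):
    c=cam(n); save(c,n+'4.png'); h=cv2.cvtColor(c['img'],cv2.COLOR_RGB2HSV); m=cv2.inRange(h,(2,95,35),(13,255,190)); M=m*0
    x0,y0,x1,y1=b; M[y0:y1,x0:x1]=m[y0:y1,x0:x1]
    for k in cv2.findContours(M,cv2.RETR_EXTERNAL,cv2.CHAIN_APPROX_NONE)[0]:
        if cv2.contourArea(k)<40: continue
        w=onz(c,k.reshape(-1,2),.0325)[:,:2]*1000; r=cv2.minAreaRect(w.astype(np.float32)); print(n,cv2.boundingRect(k),cv2.contourArea(k),r); print(cv2.boxPoints(r))
c=cv2.imread('pics/top4.png')[170:230,280:360]; d=cv2.imread('pics/side4.png')[160:240,280:387]
a=cv2.resize(c,(560,420),interpolation=2); b=cv2.resize(d,(562,420),interpolation=2)
cv2.imwrite('pics/v4.png',cv2.resize(np.hstack([a,b]),(800,300)))
```

```text
t 9.05 p [ 0.4765 -0.1639  0.0111] yaw 93.62 tilt [-5.e-04  2.e-04 -1.e+00] F [-0.2  0.3 -1.2] w 0.643 gf 63.16703062271699 j6 -0.53
tool cm [12.97  0.07  0.22] twist 0.02
top (327, 196, 14, 10) 74.0 ((476.63037109375, -79.40645599365234), (31.418346405029297, 45.39299011230469), 0.44325438141822815)
[[ 460.74606  -56.83217]
 [ 461.09726 -102.2238 ]
 [ 492.51468 -101.98074]
 [ 492.16348  -56.58911]]
side (270, 191, 6, 23) 59.5 ((620.3125610351562, -91.02783203125), (17.90115737915039, 118.56163787841797), 18.286399841308594)
[[ 593.2136    -37.54909 ]
 [ 630.4143   -150.12337 ]
 [ 647.4115   -144.50658 ]
 [ 610.2108    -31.932297]]
side (307, 190, 21, 30) 378.5 ((465.6597900390625, -115.44538116455078), (61.00250244140625, 159.7153778076172), 8.551067352294922)
[[ 423.62347   -41.010666]
 [ 447.3717   -198.9506  ]
 [ 507.6961   -189.8801  ]
 [ 483.94788   -31.940155]]
```

View pics/v4.png

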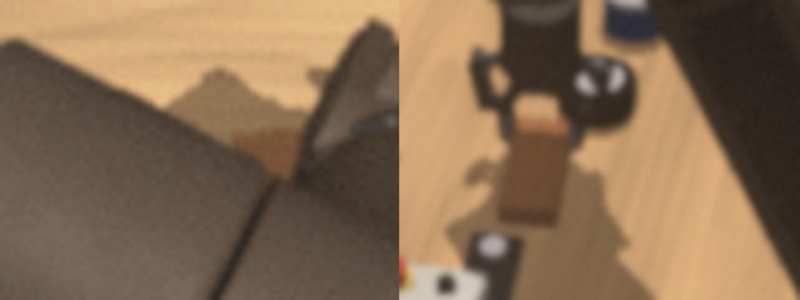

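The side view (right pane) shows the block ahead of the fingers in line with the lug. Its front top edge runs (500,207)–(558,212) and the back edge near the fingers is about (513,130)–(570,135). I measure these edges.

Run:
```python
from h import *
c=np.load('side0.npy',allow_pickle=True).item()
im=cv2.imread('pics/side4.png')[:,:,::-1]; h=cv2.cvtColor(np.ascontiguousarray(im),cv2.COLOR_RGB2HSV); m=cv2.inRange(h,(2,95,35),(13,255,190))
L=[];R=[]
for r in range(200,215):
    q=np.flatnonzero(m[r,300:335])+300; L.append([q[0]-.5,r]);R.append([q[-1]+.5,r])
l=onz(c,L,.0325);r=onz(c,R,.0325)
for w in(l,r):
    p=np.polyfit(w[:,1],w[:,0],1); print(p,'x at y=-.1,-.06',np.polyval(p,[-.1,-.06]), w[[0,-1],1])
# expected axis
for y in(-.1,-.06): print(.4765-.0632*(y+.1639))
```

```text
[-0.10039665  0.48246684] x at y=-.1,-.06 [0.49250651 0.48849064] [-0.13011843 -0.05618985]
[-0.13781695  0.42528291] x at y=-.1,-.06 [0.43906461 0.43355193] [-0.1423998 -0.0689276]
0.47246151999999997
0.46993352
```

Both cameras put the block's axis 7–8 mm to −x at the tip and turned about 2.5° from the tool. I correct with a +2.5° twist, then slide in.

Call:
{"fn": "send_rows", "kwargs": {
  "increments": [
    {"tx": 0, "ty": 0, "tz": 0, "twist": 2.5},
    {"tx": 1.5, "ty": 0.05, "tz": 0, "twist": 0},
    {"tx": 1.5, "ty": 0, "tz": 0, "twist": 0},
    {"tx": 1.5, "ty": 0, "tz": 0, "twist": 0},
    {"tx": 1.5, "ty": 0, "tz": 0, "twist": 0},
    {"tx": 1.0, "ty": 0, "tz": 0, "twist": 0},
    {"tx": 0, "ty": 0, "tz": 0, "twist": 0}
  ]
}}

```text
time: 10.02
ee_pos: [0.4757, -0.0932, 0.0113]
ee_rot: [-2.199, -2.244, 0.0]
wrist_force: [0.5, -0.2, -1.3]
width: 0.646
gripper_force: 63.2
```

Call:
{"fn": "send_rows", "kwargs": {
  "increments": [
    {"tx": 1.5, "ty": 0, "tz": 0, "twist": 0},
    {"tx": 1.5, "ty": 0, "tz": 0, "twist": 0},
    {"tx": 1.5, "ty": 0, "tz": 0, "twist": 0},
    {"tx": 1.4, "ty": 0, "tz": 0, "twist": 0},
    {"tx": 0, "ty": 0, "tz": 0, "twist": 0},
    {"tx": 0, "ty": 0, "tz": 0, "twist": 0}
  ]
}}

```text
time: 10.78
ee_pos: [0.4747, -0.035, 0.0113]
ee_rot: [2.2, 2.242, 0.0]
wrist_force: [1.0, -0.7, -1.5]
width: 0.643
gripper_force: 63.2
```

Run:
```python
from h import *
to([.4745,-.0345,.003],91.1)
c=cam('side'); save(c,'side5.png')
a=cv2.resize(c['img'][180:250,270:363],None,fx=8,fy=8,interpolation=cv2.INTER_CUBIC)
cv2.imwrite('pics/v5.png',a[:,:,::-1]); print(proj(c,[.464,.049,.024]),proj(c,[.464,-.012,.0325]))
```

```text
t 10.775 p [ 0.4747 -0.035   0.0113] yaw 91.1 tilt [ 2.e-04 -2.e-04 -1.e+00] F [ 1.  -0.7 -1.5] w 0.643 gf 63.18748327670619 j6 -0.23
tool cm [ 0.05 -0.02  0.83] twist -0.0
[[304.90472108 238.02730084]] [[309.570537   223.66052751]]
```

View pics/v5.png

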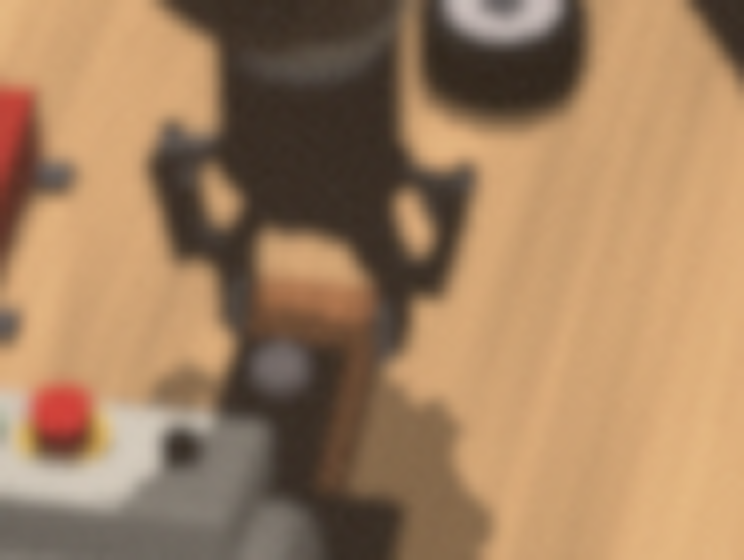

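The block lies under the lug. Its left edge shows only at rows 270–330 and its right side strip runs from (380,290) to (345,490). I measure the axis from those edges.

Run:
```python
from h import *
c=np.load('side0.npy',allow_pickle=True).item()
im=np.ascontiguousarray(cv2.imread('pics/side5.png')[:,:,::-1]); h=cv2.cvtColor(im,cv2.COLOR_RGB2HSV); m=cv2.inRange(h,(2,95,35),(13,255,200))
L=[];R=[]
for r in range(214,242):
    q=np.flatnonzero(m[r,296:325])+296
    if len(q)==0: continue
    if r<221: L.append([q[0]-.5,r])
    if r>219: R.append([q[-1]+.5,r])
print(L,R[::4])
l=onz(c,L,.0325); r=onz(c,R,.0085)
print(l[:,:2].round(4)); print(r[::3,:2].round(4)); p=np.polyfit(r[:,1],r[:,0],1); print(p,np.polyval(p,[-.03,0,.048])+.028)
print('left-derived',l[:,0].mean()-.028,l[:,1].mean())
```

```text
[[np.float64(316.5), 214], [np.float64(300.5), 215], [np.float64(300.5), 216], [np.float64(300.5), 217], [np.float64(300.5), 218], [np.float64(300.5), 219], [np.float64(300.5), 220]] [[np.float64(316.5), 220], [np.float64(316.5), 224], [np.float64(315.5), 228], [np.float64(314.5), 232], [np.float64(313.5), 236], [np.float64(312.5), 240]]
[[ 0.4531 -0.0642]
 [ 0.5051 -0.0465]
 [ 0.5038 -0.0416]
 [ 0.5024 -0.0367]
 [ 0.5011 -0.0319]
 [ 0.4997 -0.0271]
 [ 0.4984 -0.0223]]
[[ 0.4522 -0.0599]
 [ 0.4486 -0.0452]
 [ 0.4483 -0.03  ]
 [ 0.4447 -0.0157]
 [ 0.4445 -0.0009]
 [ 0.4442  0.0137]
 [ 0.4439  0.0281]
 [ 0.4405  0.0416]]
[-0.08259327  0.44512037] [0.47559817 0.47312037 0.46915589]
left-derived 0.4668031541963961 -0.03860601595697106
```

The block axis at the foot is about 4 mm to +x, so I shift −4 mm, set it down and release.

Call:
{"fn": "send_rows", "kwargs": {
  "increments": [
    {"tx": 0, "ty": -0.4, "tz": 0, "twist": 0},
    {"tx": 0, "ty": 0, "tz": 0.4, "twist": 0},
    {"tx": 0, "ty": 0, "tz": 0.4, "twist": 0},
    {"tx": 0, "ty": 0, "tz": 0.05, "twist": 0},
    {"tx": 0, "ty": 0, "tz": 0, "twist": 0},
    {"tx": 0, "ty": 0, "tz": 0, "twist": 0}
  ]
}}

```text
time: 11.58
ee_pos: [0.4706, -0.0352, 0.0028]
ee_rot: [2.2, 2.242, -0.0]
wrist_force: [-1.5, -2.5, 4.4]
width: 0.642
gripper_force: 63.8
```

Call:
{"fn": "send_rows", "kwargs": {
  "increments": [
    {"tx": 0, "ty": 0, "tz": 0, "twist": 0},
    {"tx": 0, "ty": 0, "tz": 0, "twist": 0},
    {"tx": 0, "ty": 0, "tz": 0, "twist": 0},
    {"tx": 0, "ty": 0, "tz": 0, "twist": 0},
    {"tx": 0, "ty": 0, "tz": 0, "twist": 0}
  ],
  "grip": 8.54
}}

```text
time: 12.2
ee_pos: [0.4706, -0.035, 0.0028]
ee_rot: [2.2, 2.242, -0.0]
wrist_force: [-0.2, -0.1, -0.6]
width: 1.003
gripper_force: 0.0
```

Call:
{"fn": "send_rows", "kwargs": {
  "increments": [
    {"tx": 0, "ty": 0, "tz": 0, "twist": 0},
    {"tx": -4, "ty": 0, "tz": 0, "twist": 0},
    {"tx": -5, "ty": 0, "tz": 0, "twist": 0},
    {"tx": -5, "ty": 0, "tz": -2, "twist": 0},
    {"tx": 0, "ty": 0, "tz": -5, "twist": 0},
    {"tx": 0, "ty": 0, "tz": -5, "twist": 0},
    {"tx": 0, "ty": 0, "tz": -5, "twist": 0},
    {"tx": 0, "ty": 0, "tz": 0, "twist": 0},
    {"tx": 0, "ty": 0, "tz": 0, "twist": 0}
  ]
}}

```text
time: 13.32
ee_pos: [0.4729, -0.1748, 0.1723]
ee_rot: [-2.2, -2.242, 0.0]
wrist_force: [0.1, -0.6, 0.2]
width: 0.999
gripper_force: 0.0
```

Run:
```python
from h import *
to([.652,-.068,.25],-80)
for n,b in(('top',(290,190,350,225)),('side',(296,205,325,245))):
    c=cam(n); save(c,n+'6.png'); h=cv2.cvtColor(c['img'],cv2.COLOR_RGB2HSV); m=cv2.inRange(h,(2,95,35),(13,255,200)); M=m*0
    x0,y0,x1,y1=b; M[y0:y1,x0:x1]=m[y0:y1,x0:x1]
    for k in cv2.findContours(M,cv2.RETR_EXTERNAL,cv2.CHAIN_APPROX_NONE)[0]:
        if cv2.contourArea(k)<40: continue
        w=onz(c,k.reshape(-1,2),.024)[:,:2]*1000; r=cv2.minAreaRect(w.astype(np.float32)); print(n,cv2.boundingRect(k),cv2.contourArea(k),r)
c=cv2.imread('pics/top6.png')[170:230,270:350]; d=cv2.imread('pics/side6.png')[180:250,270:363]
cv2.imwrite('pics/v6.png',np.hstack([cv2.resize(c,(400,300),interpolation=2),cv2.resize(d,(399,300),interpolation=2)]))
```

```text
t 13.325 p [ 0.4729 -0.1748  0.1723] yaw 91.08 tilt [-4.e-04  1.e-04 -1.e+00] F [ 0.1 -0.6  0.2] w 0.999 gf 0.0 j6 -0.5
tool cm [10.34 18.11 -7.77] twist 171.08
top (291, 195, 36, 18) 314.0 ((466.4595947265625, 8.162956237792969), (53.68243408203125, 125.65017700195312), 4.052577018737793)
side (303, 217, 16, 25) 147.5 ((457.7276916503906, 2.2020645141601562), (51.01513671875, 115.32392120361328), 13.872068405151367)
```

View pics/v6.png

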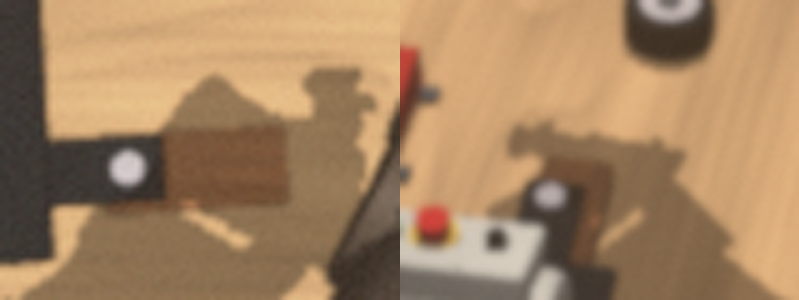

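Top view: the block lies under the lug, centre (0.4665, 0.009), yaw 94°. The foot is about 0 mm across and 40 mm along, so step 1 is met. Now to the valve.

Call:
{"fn": "send_rows", "kwargs": {
  "increments": [
    {"tx": 2.06, "ty": 3.63, "tz": 0, "twist": 0},
    {"tx": 2.06, "ty": 3.63, "tz": 0, "twist": 0},
    {"tx": 2.06, "ty": 3.63, "tz": 0, "twist": 0},
    {"tx": 2.06, "ty": 3.63, "tz": 0, "twist": 0},
    {"tx": 2.06, "ty": 3.63, "tz": 0, "twist": 0},
    {"tx": 0, "ty": 0, "tz": 0, "twist": 7.5}
  ],
  "grip": 4.5,
  "squeeze": 40
}}

```text
time: 14.18
ee_pos: [0.6541, -0.0669, 0.1703]
ee_rot: [-2.341, -2.092, 0.002]
wrist_force: [0.0, -0.1, -0.3]
width: 0.526
gripper_force: 0.0
```

Call:
{"fn": "send_rows", "kwargs": {
  "increments": [
    {"tx": 0, "ty": 0, "tz": 0, "twist": 10},
    {"tx": 0, "ty": 0, "tz": 0, "twist": 10},
    {"tx": 0, "ty": 0, "tz": 0, "twist": 10},
    {"tx": 0, "ty": 0, "tz": 0, "twist": 10},
    {"tx": 0, "ty": 0, "tz": 0, "twist": 10},
    {"tx": 0, "ty": 0, "tz": 0, "twist": 10},
    {"tx": 0, "ty": 0, "tz": 0, "twist": 10},
    {"tx": 0, "ty": 0, "tz": 0, "twist": 10},
    {"tx": 0, "ty": 0, "tz": 0, "twist": 0},
    {"tx": 0, "ty": 0, "tz": 0, "twist": 0}
  ]
}}

```text
time: 15.42
ee_pos: [0.6526, -0.0686, 0.1719]
ee_rot: [-3.14, -0.104, 0.002]
wrist_force: [0.2, 0.7, -1.0]
width: 0.528
gripper_force: 0.0
```

Run:
```python
from h import *
t=np.load('top0.npy',allow_pickle=True).item(); s=np.load('side0.npy',allow_pickle=True).item()
print('lever',tri(t,[333.2,133.7],s,[248.4,195.1]))
to([.652,-.069,.068],3.6)
c=cam('side'); save(c,'side7.png'); h=cv2.cvtColor(c['img'],cv2.COLOR_RGB2HSV)
cv2.imwrite('pics/v7.png',cv2.resize(c['img'][110:250,200:360],None,fx=4,fy=4,interpolation=2)[:,:,::-1])
m=cv2.inRange(h,(0,0,100),(180,70,255)); print('bolt',cent(m,(298,219,311,231)))
```

```text
lever (array([ 0.70516425, -0.07682014,  0.05845271]), np.float64(0.003984364743100524))
t 15.425 p [ 0.6526 -0.0686  0.1719] yaw 3.8 tilt [-1.3e-03  2.0e-04 -1.0e+00] F [ 0.2  0.7 -1. ] w 0.528 gf 0.0 j6 1.3
tool cm [-0.05  0.04 10.39] twist 0.2
bolt [304.66666667 224.86111111  36.        ]
```

View pics/v7.png

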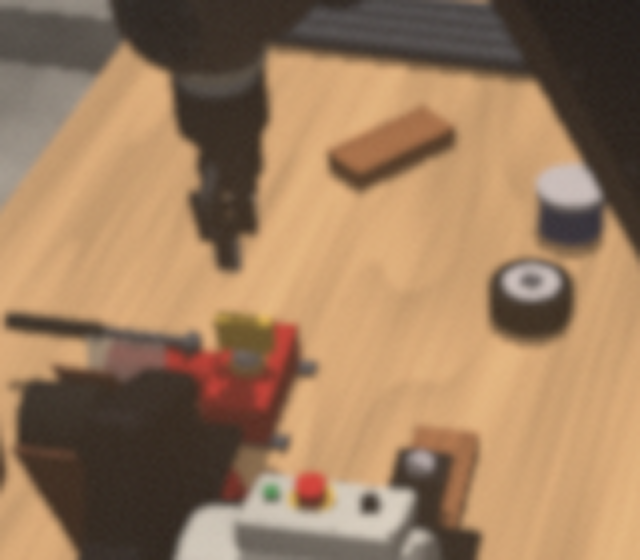

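The gripper stands over the yellow bar (crop (245,335)), with the block under the foot and the grinder still up. That was my last view: I count 11, one over the allowance of 10, so from here I go by numbers only. I descend and grip the bar.

Call:
{"fn": "send_rows", "kwargs": {
  "increments": [
    {"tx": 0, "ty": 0, "tz": 3.5, "twist": 0.2},
    {"tx": 0, "ty": 0, "tz": 3.5, "twist": 0},
    {"tx": 0, "ty": 0, "tz": 2.2, "twist": 0},
    {"tx": 0, "ty": 0, "tz": 1.1, "twist": 0},
    {"tx": 0, "ty": 0, "tz": 0, "twist": 0},
    {"tx": 0, "ty": 0, "tz": 0, "twist": 0}
  ]
}}

```text
time: 16.23
ee_pos: [0.6532, -0.0687, 0.0708]
ee_rot: [3.14, 0.093, 0.002]
wrist_force: [0.5, -0.4, 0.3]
width: 0.524
gripper_force: 0.0
```

Call:
{"fn": "send_rows", "kwargs": {
  "increments": [
    {"tx": 0, "ty": 0, "tz": 0, "twist": 0},
    {"tx": 0, "ty": 0, "tz": 0, "twist": 0},
    {"tx": 0, "ty": 0, "tz": 0, "twist": 0},
    {"tx": 0, "ty": 0, "tz": 0, "twist": 0},
    {"tx": 0, "ty": 0, "tz": 0, "twist": 0}
  ],
  "grip": 0.5,
  "squeeze": 40
}}

```text
time: 16.85
ee_pos: [0.653, -0.0685, 0.0706]
ee_rot: [3.14, 0.094, 0.001]
wrist_force: [-1.2, 0.6, 6.1]
width: 0.157
gripper_force: 40.2
```

The bar is gripped (13.4 mm). I open to about 0.35 rad.

Call:
{"fn": "send_rows", "kwargs": {
  "increments": [
    {"tx": 0, "ty": 0, "tz": 0, "twist": -5},
    {"tx": 0, "ty": 0, "tz": 0, "twist": -5},
    {"tx": 0, "ty": 0, "tz": 0, "twist": -5},
    {"tx": 0, "ty": 0, "tz": 0, "twist": -5},
    {"tx": 0, "ty": 0, "tz": 0, "twist": 0},
    {"tx": 0, "ty": 0, "tz": 0, "twist": 0}
  ]
}}

```text
time: 17.6
ee_pos: [0.6531, -0.069, 0.0706]
ee_rot: [3.075, 0.637, 0.002]
wrist_force: [-1.4, -0.9, 5.7]
width: 0.157
gripper_force: 39.9
```

```bash
cat > b.py <<'E'
from h import *
s=np.load('side0.npy',allow_pickle=True).item(); P=[]
for i in range(3):
    c=cam('side'); g=c['img'].astype(float)[216:240,294:316]; 
    w=np.clip(g.min(2)-85,0,None); 
    yy,xx=np.mgrid[216:240,294:316]; sel=(np.hypot(xx-304.6,yy-227)<7); w=w*sel
    P.append([(w*xx).sum()/w.sum(),(w*yy).sum()/w.sum()])
P=np.array(P); v=proj(s,[.464,.05,.0747])[0]-proj(s,[.464,.05,.0847])[0]
print('bolt',P.round(2).tolist(),'px per cm down',v.round(2)); to([.653,-.0685,.07])
R=cv2.Rodrigues(np.array(env.read_state()['ee_rot']))[0]; print('valve rad ~',np.arctan2(R[1,0],R[0,0])-np.radians(3.5))
E
python3 b.py
```

```text
bolt [[304.12, 225.48], [304.07, 225.46], [304.08, 225.42]] px per cm down [0.08 2.27]
t 17.75 p [ 0.6531 -0.069   0.0706] yaw 23.4 tilt [ 1.3e-03 -8.0e-04 -1.0e+00] F [-1.2 -0.9  5.3] w 0.16 gf 39.881338477134705 j6 0.96
tool cm [ 0.01 -0.05  0.06] twist None
valve rad ~ 0.3472418627458229
```

Call:
{"fn": "send_rows", "kwargs": {
  "increments": [
    {"tx": 0, "ty": 0, "tz": 0, "twist": -3},
    {"tx": 0, "ty": 0, "tz": 0, "twist": 0},
    {"tx": 0, "ty": 0, "tz": 0, "twist": 0},
    {"tx": 0, "ty": 0, "tz": 0, "twist": 0},
    {"tx": 0, "ty": 0, "tz": 0, "twist": 0}
  ]
}}

```text
time: 18.38
ee_pos: [0.6532, -0.0691, 0.0706]
ee_rot: [3.057, 0.717, 0.002]
wrist_force: [-0.5, -2.2, 4.7]
width: 0.155
gripper_force: 39.9
```

```bash
python3 b.py
```

```text
bolt [[304.05, 225.48], [304.09, 225.46], [304.1, 225.43]] px per cm down [0.08 2.27]
t 18.525 p [ 0.6532 -0.0691  0.0706] yaw 26.4 tilt [ 1.4e-03 -9.0e-04 -1.0e+00] F [-0.9 -3.2  4.2] w 0.156 gf 39.862518310546875 j6 0.9
tool cm [ 0.01 -0.06  0.06] twist None
valve rad ~ 0.3996360567227786
```

Call:
{"fn": "send_rows", "kwargs": {
  "increments": [
    {"tx": 0, "ty": 0, "tz": 0, "twist": -3},
    {"tx": 0, "ty": 0, "tz": 0, "twist": 0},
    {"tx": 0, "ty": 0, "tz": 0, "twist": 0},
    {"tx": 0, "ty": 0, "tz": 0, "twist": 0},
    {"tx": 0, "ty": 0, "tz": 0, "twist": 0}
  ]
}}

```text
time: 19.15
ee_pos: [0.6532, -0.0692, 0.0706]
ee_rot: [3.038, 0.796, 0.002]
wrist_force: [-0.3, -2.4, 4.8]
width: 0.158
gripper_force: 39.9
```

```bash
python3 b.py
```

```text
bolt [[303.77, 225.74], [303.87, 225.72], [303.83, 225.62]] px per cm down [0.08 2.27]
t 19.3 p [ 0.6532 -0.0692  0.0706] yaw 29.37 tilt [ 1.5e-03 -9.0e-04 -1.0e+00] F [-0.3 -2.9  5.8] w 0.157 gf 39.913803935050964 j6 0.85
tool cm [ 0.02 -0.07  0.06] twist None
valve rad ~ 0.4516007486499247
```

Call:
{"fn": "send_rows", "kwargs": {
  "increments": [
    {"tx": 0, "ty": 0, "tz": 0, "twist": 0},
    {"tx": 0, "ty": 0, "tz": 0, "twist": 0},
    {"tx": 0, "ty": 0, "tz": 0, "twist": 0},
    {"tx": 0, "ty": 0, "tz": 0, "twist": 0},
    {"tx": 0, "ty": 0, "tz": 0, "twist": 0},
    {"tx": 0, "ty": 0, "tz": 0, "twist": 0},
    {"tx": 0, "ty": 0, "tz": 0, "twist": 0},
    {"tx": 0, "ty": 0, "tz": 0, "twist": 0}
  ]
}}

```text
time: 20.3
ee_pos: [0.6532, -0.0692, 0.0706]
ee_rot: [3.038, 0.796, 0.002]
wrist_force: [-1.4, -3.5, 5.3]
width: 0.155
gripper_force: 39.9
```

```bash
python3 b.py
```

```text
bolt [[303.3, 225.67], [303.27, 225.7], [303.24, 225.63]] px per cm down [0.08 2.27]
t 20.45 p [ 0.6532 -0.0691  0.0706] yaw 29.38 tilt [ 0.0015 -0.001  -1.    ] F [ 0.1 -3.8  5.1] w 0.157 gf 39.91339981555939 j6 0.85
tool cm [ 0.01 -0.07  0.06] twist None
valve rad ~ 0.4516437494213479
```

```bash
python3 - <<'E'
s=open('b.py').read()
a=s.index("    c=cam('side')"); b=s.index("P=np.array(P)")
new='''    c=cam('side'); save(c,'b%d.png'%(env.read_state()['time']*1000))
    P.append(bolt(c['img']))
'''
open('b.py','w').write(s[:a]+new+s[b:])
open('h.py','a').write('''
def bolt(img):
    g=cv2.resize(img[214:246,290:320].min(2),None,fx=8,fy=8,interpolation=cv2.INTER_CUBIC)
    m=(g>95).astype(np.uint8); n,L,st,ce=cv2.connectedComponentsWithStats(m)
    out=[(st[i][4]/64,((ce[i]+.5)/8+[289.5,213.5]).round(2).tolist()) for i in range(1,n) if 8<st[i][4]/64<60]
    return out
''')
E
sed -i 's/P.round(2).tolist()/P/; s/^P=np.array(P); //' b.py
python3 - <<'E'
from h import *
for f in('side0','side7'): print(f,bolt(cv2.imread(f'pics/{f}.png')))
print(cv2.imread('pics/side7.png')[220:240,296:314].min(2))
E
python3 b.py
```

```text
side0 [(np.float64(23.109375), [304.02, 243.88])]
side7 [(np.float64(32.5), [304.93, 224.52]), (np.float64(41.34375), [318.03, 235.28]), (np.float64(25.015625), [303.79, 243.77])]
[[121 124 123 121 117 113 102  87  79  78  80  79  79  77  78  79  80  80]
 [122 123 120 112 105  99  93  85  83  88  84  81  77  74  77  80  79  78]
 [123 121 114  97  82  78  86  96 109 113 104  89  79  71  70  72  74  75]
 [123 120 106  82  67  75 101 124 141 145 138 116  87  68  61  62  65  71]
 [123 117 101  74  63  84 116 139 155 161 156 139 104  69  54  51  57  64]
 [122 114  92  67  60  81 109 128 147 154 159 144 108  68  54  50  55  62]
 [121 109  85  58  55  73  93 110 121 134 140 131  99  65  52  51  54  66]
 [121 105  75  53  50  63  83  92 100 105 113 105  81  58  51  51  57  69]
 [118 100  69  47  45  54  67  74  80  82  81  75  62  52  50  50  59  70]
 [114  91  60  48  46  47  54  58  61  62  60  55  52  49  50  52  61  71]
 [118  89  65  54  50  50  47  48  48  47  47  47  45  47  48  52  64  72]
 [137 115  94  85  80  76  69  54  48  41  43  43  42  45  45  54  68  73]
 [166 153 140 134 12
[... 499 characters left out ...]
  70]
 [191 193 191 183 162 129  97  72  53  45  41  40  41  45  52  58  65  67]]
bolt [[(np.float64(14.59375), [304.54, 226.05]), (np.float64(44.78125), [317.96, 235.82]), (np.float64(11.0), [303.73, 244.39])], [(np.float64(13.9375), [304.54, 226.01]), (np.float64(44.484375), [317.96, 235.83]), (np.float64(11.46875), [303.71, 244.42])], [(np.float64(14.203125), [304.56, 226.12]), (np.float64(44.953125), [317.96, 235.85]), (np.float64(11.296875), [303.78, 244.42])]] px per cm down [0.08 2.27]
t 20.6 p [ 0.6532 -0.0692  0.0706] yaw 29.38 tilt [ 0.0015 -0.001  -1.    ] F [-0.4 -3.5  5.8] w 0.156 gf 39.91402566432953 j6 0.85
tool cm [ 0.01 -0.07  0.06] twist None
valve rad ~ 0.45164093075125866
```

```bash
cat >> h.py <<'E'
def bolt(img):
    g=img[219:238,301:310].min(2).astype(float); g[11:,:2]=45; r,cx=np.unravel_index(g.argmax(),g.shape); t=45+.4*(g.max()-45)
    w=np.clip(g-t,0,None); yy,xx=np.mgrid[219:238,301:310]; w*=np.hypot(yy-219-r,xx-301-cx)<5
    return [round((w*xx).sum()/w.sum(),2),round((w*yy).sum()/w.sum(),2),g.max()]
E
python3 - <<'E'
from h import *
import glob
for f in['pics/side7.png']+sorted(glob.glob('pics/b2*.png')): print(f,bolt(cv2.imread(f)))
E
python3 b.py
```

```text
pics/side7.png [np.float64(305.05), np.float64(224.45), np.float64(161.0)]
pics/b20500.png [np.float64(301.92), np.float64(220.13), np.float64(116.0)]
pics/b20550.png [np.float64(301.88), np.float64(220.11), np.float64(118.0)]
pics/b20600.png [np.float64(301.84), np.float64(220.1), np.float64(118.0)]
bolt [[np.float64(301.85), np.float64(220.12), np.float64(118.0)], [np.float64(301.86), np.float64(220.11), np.float64(117.0)], [np.float64(301.81), np.float64(220.1), np.float64(119.0)]] px per cm down [0.08 2.27]
t 20.75 p [ 0.6532 -0.0692  0.0706] yaw 29.38 tilt [ 0.0015 -0.001  -1.    ] F [-1.3 -2.4  5.5] w 0.156 gf 39.913952350616455 j6 0.85
tool cm [ 0.01 -0.07  0.06] twist None
valve rad ~ 0.4516393838937893
```

```bash
cat >> h.py <<'E'
def bolt(img):
    g=img.min(2).astype(float)[222:236,302:309]; g[8:,:1]=45
    pk=g.max(); w=np.clip(g-(45+.5*(pk-45)),0,None); yy,xx=np.mgrid[222:236,302:309]
    return [round(float((w*xx).sum()/w.sum()),2),round(float((w*yy).sum()/w.sum()),2),float(pk)]
E
python3 - <<'E'
from h import *
import glob
for f in['pics/side7.png']+sorted(glob.glob('pics/b2*.png')): print(f,bolt(cv2.imread(f)))
print(cv2.imread(f)[220:236,298:314].min(2))
E
python3 b.py
```

```text
pics/side7.png [304.99, 224.79, 161.0]
pics/b20500.png [304.49, 226.16, 105.0]
pics/b20550.png [304.48, 226.18, 105.0]
pics/b20600.png [304.51, 226.28, 105.0]
pics/b20650.png [304.5, 226.26, 105.0]
pics/b20700.png [304.54, 226.25, 104.0]
pics/b20750.png [304.53, 226.28, 105.0]
[[123 122 120 116 104  88  79  78  79  79  79  77  76  80  80  80]
 [122 120 116 109  96  82  76  76  79  78  77  76  77  78  79  78]
 [119 111 104  95  83  77  76  76  78  78  75  74  77  80  78  77]
 [112  94  80  71  70  74  78  79  79  76  71  69  70  73  73  73]
 [107  79  60  60  72  84  90  92  89  80  68  62  61  62  67  69]
 [ 99  71  52  64  84  95 101 101 100  88  72  56  50  52  55  62]
 [ 93  64  52  69  93 101 104 105 102  94  75  56  49  49  49  60]
 [ 85  58  51  66  89 100 103 104 100  89  71  55  47  46  51  62]
 [ 78  49  46  59  77  88  95  96  92  80  62  49  45  44  53  66]
 [ 70  47  42  51  62  75  78  80  76  66  53  44  43  44  54  67]
 [ 67  47  44  47  50  58  63  63  58  51  45  39  40  46  59  70]
 [ 75  67  60  55  55  53  49  48  47  42  39  39  42  51  63  72]
 [ 95  88  86  82  74  65  51  40  41  39  42  40  42  52  65  73]
 [106 105 104 102  97  83  59  43  38  41  38  40  42  54  67  74]
 [110 114 109 107 101  85  61  43  40  37  38  39  46  59  70  75]
 [111 112 110 107  97  82  57  42  40  38  39  41  46  59  70  73]]
bolt [[304.55, 226.31, 106.0], [304.55, 226.33, 105.0], [304.58, 226.29, 104.0]] px per cm down [0.08 2.27]
t 20.9 p [ 0.6532 -0.0692  0.0706] yaw 29.38 tilt [ 0.0015 -0.001  -1.    ] F [-0.3 -2.3  5.9] w 0.154 gf 39.91382896900177 j6 0.85
tool cm [ 0.01 -0.07  0.06] twist None
valve rad ~ 0.45161548592082645
```

It is sinking at about 2 mm/s. I open by another 0.05 rad.

Call:
{"fn": "send_rows", "kwargs": {
  "increments": [
    {"tx": 0, "ty": 0, "tz": 0, "twist": -3},
    {"tx": 0, "ty": 0, "tz": 0, "twist": 0},
    {"tx": 0, "ty": 0, "tz": 0, "twist": 0},
    {"tx": 0, "ty": 0, "tz": 0, "twist": 0},
    {"tx": 0, "ty": 0, "tz": 0, "twist": 0},
    {"tx": 0, "ty": 0, "tz": 0, "twist": 0},
    {"tx": 0, "ty": 0, "tz": 0, "twist": 0},
    {"tx": 0, "ty": 0, "tz": 0, "twist": 0}
  ]
}}

```text
time: 21.9
ee_pos: [0.6533, -0.0692, 0.0706]
ee_rot: [3.016, 0.875, 0.002]
wrist_force: [0.6, -2.9, 5.2]
width: 0.16
gripper_force: 39.9
```

```bash
python3 b.py
```

```text
bolt [[304.53, 226.94, 105.0], [304.56, 227.09, 106.0], [304.53, 227.08, 105.0]] px per cm down [0.08 2.27]
t 22.05 p [ 0.6532 -0.0692  0.0706] yaw 32.38 tilt [ 0.0016 -0.001  -1.    ] F [-0.1 -2.9  5.7] w 0.158 gf 39.89299535751343 j6 0.8
tool cm [ 0.02 -0.08  0.06] twist None
valve rad ~ 0.5039810242097007
```

Call:
{"fn": "send_rows", "kwargs": {
  "increments": [
    {"tx": 0, "ty": 0, "tz": 0, "twist": 0},
    {"tx": 0, "ty": 0, "tz": 0, "twist": 0},
    {"tx": 0, "ty": 0, "tz": 0, "twist": 0},
    {"tx": 0, "ty": 0, "tz": 0, "twist": 0},
    {"tx": 0, "ty": 0, "tz": 0, "twist": 0},
    {"tx": 0, "ty": 0, "tz": 0, "twist": 0},
    {"tx": 0, "ty": 0, "tz": 0, "twist": 0},
    {"tx": 0, "ty": 0, "tz": 0, "twist": 0}
  ]
}}

```text
time: 23.05
ee_pos: [0.6532, -0.0692, 0.0706]
ee_rot: [3.016, 0.875, 0.002]
wrist_force: [-1.1, -3.3, 4.8]
width: 0.154
gripper_force: 39.9
```

```bash
python3 b.py
```

```text
bolt [[304.62, 227.53, 105.0], [304.55, 227.71, 104.0], [304.57, 227.94, 104.0]] px per cm down [0.08 2.27]
t 23.2 p [ 0.6533 -0.0692  0.0706] yaw 32.38 tilt [ 0.0016 -0.001  -1.    ] F [ 0.1 -4.   5. ] w 0.157 gf 39.89334046840668 j6 0.8
tool cm [ 0.02 -0.08  0.06] twist None
valve rad ~ 0.5040030432607294
```

Call:
{"fn": "send_rows", "kwargs": {
  "increments": [
    {"tx": 0, "ty": 0, "tz": 0, "twist": -1.5},
    {"tx": 0, "ty": 0, "tz": 0, "twist": 0},
    {"tx": 0, "ty": 0, "tz": 0, "twist": 0},
    {"tx": 0, "ty": 0, "tz": 0, "twist": 0},
    {"tx": 0, "ty": 0, "tz": 0, "twist": 0},
    {"tx": 0, "ty": 0, "tz": 0, "twist": 0},
    {"tx": 0, "ty": 0, "tz": 0, "twist": 0},
    {"tx": 0, "ty": 0, "tz": 0, "twist": 0},
    {"tx": 0, "ty": 0, "tz": 0, "twist": 0},
    {"tx": 0, "ty": 0, "tz": 0, "twist": 0},
    {"tx": 0, "ty": 0, "tz": 0, "twist": 0},
    {"tx": 0, "ty": 0, "tz": 0, "twist": 0}
  ]
}}

```text
time: 24.7
ee_pos: [0.6533, -0.0693, 0.0706]
ee_rot: [3.004, 0.915, 0.002]
wrist_force: [-0.1, -4.0, 5.1]
width: 0.161
gripper_force: 39.8
```

```bash
python3 b.py
```

```text
bolt [[304.85, 228.84, 114.0], [304.91, 228.77, 116.0], [304.85, 228.78, 115.0]] px per cm down [0.08 2.27]
t 24.85 p [ 0.6533 -0.0693  0.0706] yaw 33.87 tilt [ 0.0017 -0.001  -1.    ] F [ 0.5 -3.6  4.8] w 0.151 gf 39.825759530067444 j6 0.77
tool cm [ 0.02 -0.08  0.06] twist None
valve rad ~ 0.5299730791732015
```

Call:
{"fn": "send_rows", "kwargs": {
  "increments": [
    {"tx": 0, "ty": 0, "tz": 0, "twist": 0},
    {"tx": 0, "ty": 0, "tz": 0, "twist": 0},
    {"tx": 0, "ty": 0, "tz": 0, "twist": 0},
    {"tx": 0, "ty": 0, "tz": 0, "twist": 0},
    {"tx": 0, "ty": 0, "tz": 0, "twist": 0},
    {"tx": 0, "ty": 0, "tz": 0, "twist": 0},
    {"tx": 0, "ty": 0, "tz": 0, "twist": 0},
    {"tx": 0, "ty": 0, "tz": 0, "twist": 0},
    {"tx": 0, "ty": 0, "tz": 0, "twist": 0},
    {"tx": 0, "ty": 0, "tz": 0, "twist": 0},
    {"tx": 0, "ty": 0, "tz": 0, "twist": 0},
    {"tx": 0, "ty": 0, "tz": 0, "twist": 0}
  ]
}}

```text
time: 26.35
ee_pos: [0.6533, -0.0693, 0.0706]
ee_rot: [3.004, 0.915, 0.002]
wrist_force: [0.1, -3.5, 6.0]
width: 0.16
gripper_force: 39.8
```

```bash
python3 b.py
```

```text
bolt [[304.84, 228.79, 115.0], [304.86, 228.78, 114.0], [304.87, 228.79, 115.0]] px per cm down [0.08 2.27]
t 26.5 p [ 0.6533 -0.0693  0.0706] yaw 33.87 tilt [ 0.0017 -0.001  -1.    ] F [ 0.6 -3.5  5.6] w 0.161 gf 39.82559323310852 j6 0.77
tool cm [ 0.02 -0.08  0.06] twist None
valve rad ~ 0.5300030550057329
```

Call:
{"fn": "send_rows", "kwargs": {
  "increments": [
    {"tx": 0, "ty": 0, "tz": 0, "twist": 0},
    {"tx": 0, "ty": 0, "tz": 0, "twist": 0},
    {"tx": 0, "ty": 0, "tz": 0, "twist": 0},
    {"tx": 0, "ty": 0, "tz": 0, "twist": 0},
    {"tx": 0, "ty": 0, "tz": 0, "twist": 0},
    {"tx": 0, "ty": 0, "tz": 0, "twist": 0},
    {"tx": 0, "ty": 0, "tz": 0, "twist": 0},
    {"tx": 0, "ty": 0, "tz": 0, "twist": 0},
    {"tx": 0, "ty": 0, "tz": 0, "twist": 0},
    {"tx": 0, "ty": 0, "tz": 0, "twist": 0},
    {"tx": 0, "ty": 0, "tz": 0, "twist": 0},
    {"tx": 0, "ty": 0, "tz": 0, "twist": 0}
  ]
}}

```text
time: 28.0
ee_pos: [0.6533, -0.0693, 0.0706]
ee_rot: [3.004, 0.915, 0.002]
wrist_force: [-0.2, -3.3, 5.4]
width: 0.159
gripper_force: 39.8
```

```bash
python3 b.py
```

```text
bolt [[304.84, 228.8, 114.0], [304.88, 228.8, 113.0], [304.87, 228.81, 114.0]] px per cm down [0.08 2.27]
t 28.15 p [ 0.6533 -0.0693  0.0706] yaw 33.87 tilt [ 0.0017 -0.001  -1.    ] F [-0.4 -3.7  5.8] w 0.159 gf 39.825748801231384 j6 0.77
tool cm [ 0.02 -0.08  0.06] twist None
valve rad ~ 0.5299796647875606
```

It has sunk about 18 mm and stopped abruptly. I open slightly more to confirm that it rests on the block rather than the leak having died.

Call:
{"fn": "send_rows", "kwargs": {
  "increments": [
    {"tx": 0, "ty": 0, "tz": 0, "twist": -4},
    {"tx": 0, "ty": 0, "tz": 0, "twist": 0},
    {"tx": 0, "ty": 0, "tz": 0, "twist": 0},
    {"tx": 0, "ty": 0, "tz": 0, "twist": 0},
    {"tx": 0, "ty": 0, "tz": 0, "twist": 0},
    {"tx": 0, "ty": 0, "tz": 0, "twist": 0}
  ]
}}

```text
time: 28.9
ee_pos: [0.6534, -0.0694, 0.0706]
ee_rot: [2.97, 1.018, 0.002]
wrist_force: [0.7, -4.6, 6.3]
width: 0.156
gripper_force: 39.9
```

```bash
python3 b.py
```

```text
bolt [[304.88, 228.75, 114.0], [304.87, 228.77, 114.0], [304.88, 228.82, 114.0]] px per cm down [0.08 2.27]
t 29.05 p [ 0.6533 -0.0693  0.0705] yaw 37.84 tilt [ 0.0018 -0.0012 -1.    ] F [ 0.9 -4.3  6.2] w 0.16 gf 39.933815002441406 j6 0.71
tool cm [ 0.02 -0.09  0.05] twist None
valve rad ~ 0.599374704315821
```

Resting on the block. Now I shut the valve.

Call:
{"fn": "send_rows", "kwargs": {
  "increments": [
    {"tx": 0, "ty": 0, "tz": 0, "twist": 7},
    {"tx": 0, "ty": 0, "tz": 0, "twist": 7},
    {"tx": 0, "ty": 0, "tz": 0, "twist": 7},
    {"tx": 0, "ty": 0, "tz": 0, "twist": 7},
    {"tx": 0, "ty": 0, "tz": 0, "twist": 6},
    {"tx": 0, "ty": 0, "tz": 0, "twist": 0.7},
    {"tx": 0, "ty": 0, "tz": 0, "twist": 0},
    {"tx": 0, "ty": 0, "tz": 0, "twist": 0},
    {"tx": 0, "ty": 0, "tz": 0, "twist": 0}
  ]
}}

```text
time: 30.18
ee_pos: [0.653, -0.0685, 0.0706]
ee_rot: [3.14, 0.087, 0.001]
wrist_force: [-0.9, 0.9, 7.3]
width: 0.157
gripper_force: 41.7
```

```bash
python3 b.py; python3 -c "
from h import *
print(env.read_state()['torque'])"
```

```text
bolt [[304.87, 228.76, 115.0], [304.88, 228.79, 115.0], [304.86, 228.82, 115.0]] px per cm down [0.08 2.27]
t 30.325 p [ 0.653  -0.0685  0.0705] yaw 3.19 tilt [ 9.e-04 -4.e-04 -1.e+00] F [-1.1  0.9  5.6] w 0.159 gf 41.712979674339294 j6 1.31
tool cm [-0.    0.    0.05] twist None
valve rad ~ -0.005355003948799633
[0.13945947 0.1781869  0.56858379]
```

At the hard stop (0.57 N m). I release and lift clear.

Call:
{"fn": "send_rows", "kwargs": {
  "increments": [
    {"tx": 0, "ty": 0, "tz": 0, "twist": 0},
    {"tx": 0, "ty": 0, "tz": 0, "twist": 0},
    {"tx": 0, "ty": 0, "tz": 0, "twist": 0},
    {"tx": 0, "ty": 0, "tz": 0, "twist": 0},
    {"tx": 0, "ty": 0, "tz": -2, "twist": 0},
    {"tx": 0, "ty": 0, "tz": -4, "twist": 0},
    {"tx": 0, "ty": 0, "tz": -4, "twist": 0},
    {"tx": 0, "ty": 0, "tz": -4, "twist": 0},
    {"tx": 0, "ty": 0, "tz": 0, "twist": 0},
    {"tx": 0, "ty": 0, "tz": 0, "twist": 0}
  ],
  "grip": 4.5
}}

```text
time: 31.58
ee_pos: [0.6525, -0.0685, 0.2102]
ee_rot: [3.14, 0.087, 0.0]
wrist_force: [-0.1, 0.4, -0.1]
width: 0.529
gripper_force: 0.0
```

```bash
python3 b.py
python3 - <<'E'
from h import *
c=cam('side'); h=cv2.cvtColor(c['img'],cv2.COLOR_RGB2HSV)
for f in(cv2.imread('pics/side7.png')[:,:,::-1],c['img']):
    m=cv2.inRange(cv2.cvtColor(np.ascontiguousarray(f),cv2.COLOR_RGB2HSV),(20,110,50),(38,255,255)); p=np.argwhere(m[184:204,248:275])
    print('valve px',len(p),p.min(0),p.max(0))
E
```

```text
bolt [[304.5, 229.66, 168.0], [304.5, 229.66, 168.0], [304.5, 229.67, 168.0]] px per cm down [0.08 2.27]
t 31.725 p [ 0.6524 -0.0685  0.2089] yaw 3.18 tilt [-1.6e-03  2.0e-04 -1.0e+00] F [-0.1 -0.5  0.8] w 0.528 gf 0.0 j6 1.31
tool cm [ 0.08  0.   13.89] twist None
valve rad ~ -0.005656642736789057
valve px 62 [5 7] [12 18]
valve px 64 [5 6] [12 18]
```

The valve bar is back in its shut position and the foot is at rest, so I hand in.

```bash
python3 -c "
from h import *
print(env.finish_job())"
```

```text
the job is handed in; nothing more can be done
None
```

I handed the job in at about 32 s and got no verdict back: by my measurements the grinder sank at about 2–4 mm/s and rests on the block under its foot, the valve is shut to its stop, and the arm is clear, though I viewed 11 pictures, one over the limit of 10.

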